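# Shim the rocking painting stand

## Robot

A 7-joint arm with a two-finger parallel gripper is mounted at the origin on the work surface. World frame = base frame: x ahead of the robot, y to its left, z up, the work surface at z = 0. Lengths are in m, angles in rad, forces in N, time in s.
With the tool pointing down it reaches from about 0.425 to 0.825 m from the base axis. Payload 3.6 kg.
Tool frame: the origin (TCP) lies where the fingers leave the gripper's body, on its centre line; the fingertips stand 73 mm ahead of it and the grasp point (between the pads) lies 54 mm ahead of it; x points along the fingers, y is the direction in which the jaws open and shut, and the axes are right-handed (so a half turn about x gives the same grasp; the last joint's range is limited). The gripper opens to 85 mm and grips with 20 to 120 N. Pads are 22 mm wide; open, the fingers measure 114 mm over their backs; the gripper's body (76 mm by 85 mm) begins 54 mm behind the grasp point. The pads swing forward as they close: fully open they stand 13 mm farther back than shut.
Start: joints at [-1.357, 0.615, -0.013, 1.423, 0.008, 1.103, -0.04], TCP at [0.154, 0.631, 0.304] pointing down, gripper open.
Joint ranges: [-3.12, 3.12], [-0.3, 2.06], [-1.34, 1.32], [0.26, 2.42], [-1.36, 4.5], [0.01, 1.98], [-2.84, 2.84]. Speed limits (rad/s): [2.79, 2.79, 3.14, 3.14, 3.14, 3.14, 3.14].

## Interface

Orientations are given as a unit quaternion [x, y, z, w].
In Python, from station import arm, snapshot, camera_info, ticket gives the robot as it stands. Calls block until the motion is done:
- arm.movep(position, orientation): joint-space move of the TCP to a pose.
- arm.line_to(position, velocity=0.15, ori=None): straight line of the TCP; ori=None keeps the orientation; velocity is the mean speed in m/s.
- arm.move_j(angles): joint-space move.
- arm.move_gripper(opening, effort=None): opening from 0.0 (shut) to 1.0 (fully open); effort is the grip in N (None keeps the last); returns when the fingers have stopped.
- arm.pause(seconds).
- arm.ik(position, orientation): joint angles nearest the present ones, or None.
- snapshot(name): name is "scene" or "top" or "wrist"; returns the picture (384x512x3 uint8, blue, green, red); there is no depth.
- camera_info(name): a dict with "fx", "fy", "cx", "cy" (pixels), "R" (3x3) and "t" (3): a world point X has camera coordinates R X + t; the wrist camera has in their place "T_tool_cam" (4x4, takes a point from camera to tool coordinates, whose origin is the TCP and whose axes are the tool frame's). Camera axes: x right, y down, z forward; pixel columns grow to the right and rows downward; lengths in m; the calibration is good to about 2 mm. A picture is of the moment at which its call begins: read the wrist's pose just before it. camera_info takes no time and is no camera call.
A pose or a line that the arm cannot do raises arm.MotionError and nothing moves.
- ticket.finish_job(): hands the job in, once; it reports no verdict.
Readings, each from a call of its own:
- arm.read_time(): time.
- arm.read_joint_positions(): joint angles.
- arm.read_dq(): joint speeds.
- arm.read_effort(): joint torques, N m.
- arm.read_tool_pos(): TCP position.
- arm.read_eef_rot(): TCP orientation.
- arm.read_ft_force(): force on the tool from outside, world axes, zero at the start.
- arm.read_wrist_torque(): the same for the moment, N m.
- arm.read_opening(): opening from 0.0 (shut) to 1.0 (fully open).
Only numpy, scipy, OpenCV 4.12 (cv2) and the standard library are available. Lean on these libraries where they do the work, as an engineer would, in place of code of your own. Each camera call takes 0.05 s, during which the arm holds its last target. There are 200 camera calls.

## Task

The plywood painting stand with the pipe bend on it rocks because one of its four round feet is short and hangs just clear of the bench. Without lifting or carrying anything, push the wooden wedge over the bench, thin end first, with the outside of the fingers until it sits snugly under that short foot, neither loose nor driven so far that it jacks the stand up or shoves it along. Then try it: press straight down with the fingertips, with about a kilogram's weight, on the top of the stand at the corner over that foot, and finish while still pressing there, with the stand staying level and everything else on the bench left where it was.

Things in the scene. Friction and masses are not known exactly. Their poses are not given: they have to be found in the camera images.
- stand: Loose stand, 2.2 to 3.1 kg: plywood top 260 x 260 x 18 mm (underside 70, upper face 88 mm above the bench) on four round legs 36 mm thick, 100 mm from the middle along x and y; the leg at (+100, -100) is 9 mm short. Red pipe bend fixed on its +y half (y +10 to +80 mm, up to 181 mm high; upright end at x -65, y +45, to 207 mm). Origin at bench level under its middle, z up.
- short_foot (a point): Centre of the flat underside (36 mm across) of the short leg, 9 mm above the bench while the stand rests level on the other three. About 3 to 4 N down on this corner rocks the unshimmed stand onto it; the snug wedge meets about that load before it begins to jack the foot up. Stand's axes.
- press_spot (a point): Point on the upper face of the stand's top, at the corner straight above the short foot, 88 mm above the bench and 30 mm in from both edges, where the stand is to be pressed; a flat screw cap marks it (all four corners have one).
- wedge: Loose wooden wedge, dark wood, about 60 g, flat on the bench: 120 long, 50 wide, even taper from 20 mm thick (-x end) to 2 mm (+x end); 9 mm thick 47 mm behind the thin edge, where it meets the foot's near rim when snug. Origin mid-underside, x to the thin end, z up. It starts beside the stand, thin edge 25 to 60 mm short of the foot, pointing at it within 25 degrees.
- wedge_thick_end (a point): Middle of the wedge's upright thick end face (50 mm wide, 20 mm high), half-way up, 60 mm behind the wedge's origin; it is pushed here. Sliding free takes under 1 N; once snug the push rises past 3 N; above about 10 N the whole stand may be shoved along.
- wedge_bearing (a point): Point on the wedge's sloping face 30 mm in front of the wedge's origin (30 mm behind the thin edge); it lies close under the middle of the short foot when the wedge is snug.
- coupling: Bystander: grey pipe coupling (short tube) 56 mm in diameter, 30 mm high, standing beside the wedge's way on the robot's side. Origin at the centre of its underside.
- offcut: Bystander: wood offcut 70 x 38 x 25 mm (x, y, z), beside the wedge's way on the far side. Origin at the centre of its underside.
- screwdriver: Bystander: screwdriver 200 mm long lying along its x axis. Origin under its middle.
- hammer: Bystander: hammer 260 mm long lying along its x axis. Origin under its middle.
- paint_tin: Bystander: closed paint tin, 100 mm in diameter, 120 mm high. Origin at the centre of its underside.
- brush: Bystander: paint brush 200 mm long lying along its x axis. Origin under its middle.
- screw_jar: Bystander: jar 64 mm in diameter, 80 mm high. Origin at the centre of its underside.
Mind the look-alikes: they are no part of the job. Of the things that look like the wedge, take the one that is farthest from the robot's base at the start.

How it is judged:
By the outcome, as a careful person would: the job done as asked, in the order asked, and still so for the second after the job is handed in, while the arm keeps its last pose, push and grip.
It also fails if it takes over 58 s, if anything falls off the work surface, if the arm or the gripper's body presses on something with over 40 N, if the wrist force passes 120 N, or if a joint passes its speed limit or range.

## Working session

There is one attempt and no reset: what is moved stays moved. The work goes in short steps, each a Python script; the robot and the scene stay as the last script left them, time stands still between calls to the robot, and variables do not carry over. Pictures are saved under pics/ and viewed, about 8 in all and at most 12, crops included, and the job is handed in when it is done.

```bash
mkdir -p pics; python3 - <<'E'
from station import arm,snapshot,camera_info
import cv2,numpy as np
a=snapshot("scene");b=snapshot("top")
cv2.imwrite("pics/scene.png",a);cv2.imwrite("pics/top.png",b)
cv2.imwrite("pics/top_v.png",cv2.resize(b,(800,600),interpolation=cv2.INTER_CUBIC))
cv2.imwrite("pics/scene_v.png",cv2.resize(a,(800,600),interpolation=cv2.INTER_CUBIC))
for n in("scene","top"):
    c=camera_info(n);print(n,c, -np.array(c["R"]).T@c["t"])
print(camera_info("wrist"))
print(arm.read_time(),arm.read_tool_pos(),arm.read_eef_rot(),arm.read_ft_force())
E
ls
```

```text
scene {'fx': 425.3594334141335, 'fy': 425.3594334141335, 'cx': 257.44383967023794, 'cy': 179.59517433984206, 'R': array([[ 0.74303615,  0.66899144,  0.01864771],
       [ 0.41497983, -0.43869208, -0.7970828 ],
       [-0.52506096,  0.59999976, -0.60358203]]), 't': array([-0.42898609, -0.14886013,  1.52603239])} [ 1.18178616 -0.69393481  0.81043149]
top {'fx': 367.0213817912547, 'fy': 367.0213817912547, 'cx': 251.43680195086512, 'cy': 195.1813667439687, 'R': array([[ 0.01447836, -0.99988623, -0.00423221],
       [-0.97302152, -0.01311439, -0.23034136],
       [ 0.23025965,  0.00745299, -0.97310069]]), 't': array([0.00302346, 0.56142862, 1.26414973])} [2.55155676e-01 9.64212472e-04 1.35947800e+00]
{'fx': 334.43264060117843, 'fy': 334.43264060117843, 'cx': 257.42113386647407, 'cy': 195.30354428734844, 'T_tool_cam': array([[-2.03568565e-04, -3.12431526e-01,  9.49940261e-01,
        -6.91876415e-02],
       [ 9.99999922e-01,  2.57366536e-04,  2.98942976e-04,
        -3.11937108e-04],
       [-3.37882045e-04,  9.49940248e-01,  3.12431449e-01,
        -8.11337832e-02],
       [ 0.00000000e+00,  0.00000000e+00,  0.00000000e+00,
         1.00000000e+00]])}
0.1 [0.1542492  0.63089033 0.30283519] [ 0.08371612  0.70212913 -0.08539181  0.70193627] [ 0.35820559 -0.08572834 -0.59573524]
pics
```

View pics/top_v.png

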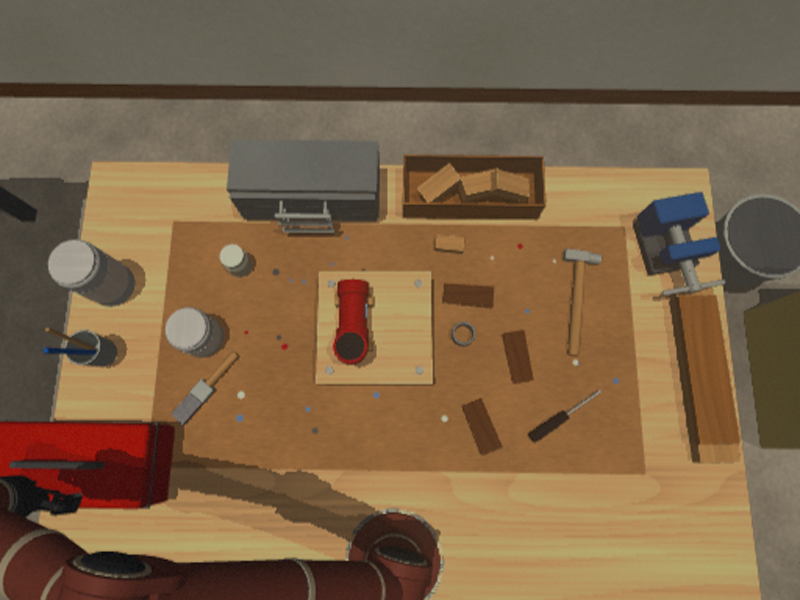

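View pics/scene_v.png

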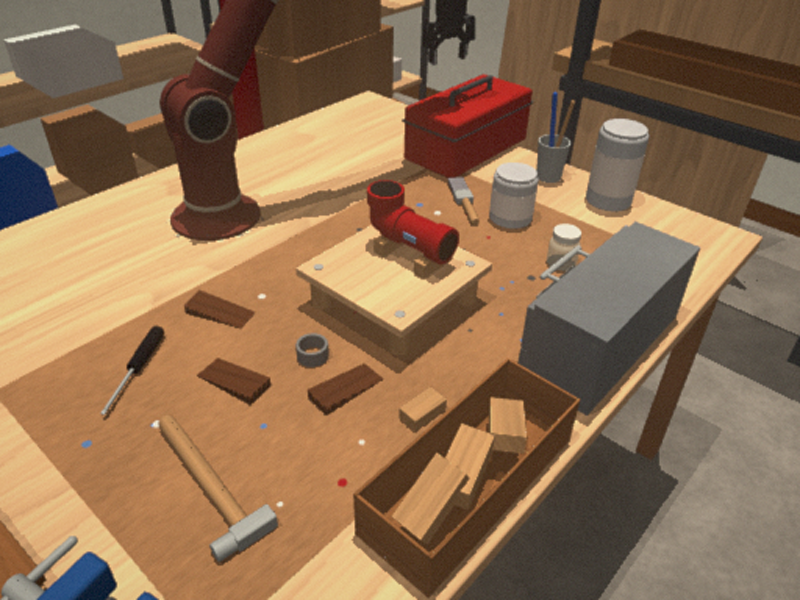

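The three dark wedges in the top view (800x600) are at (468,295), (517,356) and (482,426). (468,295) is highest in the image, so farthest from the base. It also lies between the offcut (450,243) and the coupling (462,334) and points at the stand's upper-right corner cap (418,284), which is the short-foot corner because the pipe is on the left (+y) with its upright end toward the robot. I'll measure it and confirm with a crop.

```bash
cat > h.py <<'E'
import cv2,numpy as np
from station import arm,snapshot,camera_info
from scipy.spatial.transform import Rotation as Rn
def ray(px,c,z):
    R=np.array(c["R"]);t=np.array(c["t"]);o=-R.T@t
    px=np.atleast_2d(px).astype(float)
    d=np.c_[(px[:,0]-c["cx"])/c["fx"],(px[:,1]-c["cy"])/c["fy"],np.ones(len(px))]@R
    return o+d*((z-o[2])/d[:,2])[:,None]
def proj(X,c):
    q=np.atleast_2d(X)@np.array(c["R"]).T+c["t"]
    return np.c_[q[:,0]/q[:,2]*c["fx"]+c["cx"],q[:,1]/q[:,2]*c["fy"]+c["cy"]]
E
python3 - <<'E'
from h import *
c=camera_info("top");b=cv2.imread("pics/top.png");hsv=cv2.cvtColor(b,cv2.COLOR_BGR2HSV)
for p in[(299,189),(331,228),(308,272),(320,170),(225,195),(230,240),(288,155)]: print(p,hsv[p[1],p[0]])
# dark wood
m=((hsv[...,2]<85)&(hsv[...,0]<20)&(hsv[...,1]>60)).astype(np.uint8)
m[:, :275]=0;m[:, 360:]=0;m[:150]=0;m[310:]=0
for k in cv2.findContours(m,0,2)[0]:
    if cv2.contourArea(k)>120:
        r=cv2.minAreaRect(k);bx=cv2.boxPoints(r)
        print("wedge",np.round(r[0],1),np.round(r[1],1),cv2.contourArea(k)); print(np.round(ray(bx,c,.01),3).tolist())
# stand top: bright low-sat wood
m=((hsv[...,2]>150)&(hsv[...,0]<30)).astype(np.uint8);m[:165]=0;m[260:]=0;m[:,:195]=0;m[:,285:]=0
k=max(cv2.findContours(m,0,2)[0],key=cv2.contourArea);r=cv2.minAreaRect(k)
print("stand",r);print(np.round(ray(cv2.boxPoints(r),c,.088),3).tolist(),ray(r[0],c,.088))
cr=b[150:250,190:350];a=cv2.imread("pics/scene.png")[200:280,180:320]
cv2.imwrite("pics/crop.png",np.vstack([cv2.resize(cr,(640,400),interpolation=cv2.INTER_CUBIC)[:, :],cv2.resize(a,(640,366),interpolation=cv2.INTER_CUBIC)])[:, :][:600*2])
im=cv2.imread("pics/crop.png");cv2.imwrite("pics/crop.png",cv2.resize(im,(501,600)))
E
```

```text
(299, 189) [ 12 162  88]
(331, 228) [ 12 167  84]
(308, 272) [ 12 167  81]
(320, 170) [ 15 154 146]
(225, 195) [  2 218 146]
(230, 240) [ 19 118 183]
(288, 155) [ 16 146 162]
wedge [349.9 272.9] [ 7.5 26.1] 153.0
[[0.277, -0.3, 0.01], [0.329, -0.38, 0.01], [0.307, -0.394, 0.01], [0.256, -0.314, 0.01]]
stand ((239.0, 207.5), (75.0, 74.0), 90.0)
[[0.647, 0.191, 0.088], [0.651, -0.077, 0.088], [0.381, -0.077, 0.088], [0.377, 0.179, 0.088]] [[0.51071286 0.05398488 0.088     ]]
```

View pics/crop.png

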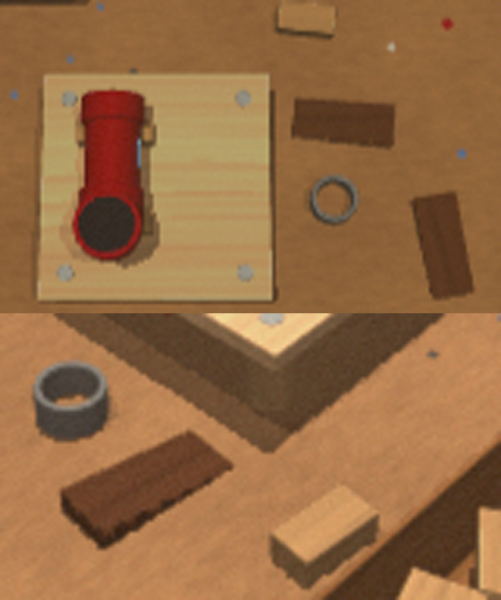

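The crop confirms it: the farthest wedge has its thick end to the right (−y) and its thin end toward the stand, with the coupling and offcut either side. Next I'll compute rough positions and take a close look with the wrist camera.

```bash
cat >> h.py <<'E'
def ori(u):
    u=np.array([u[0],u[1],0.]);u/=np.linalg.norm(u);x=np.array([0,0,-1.])
    return Rn.from_matrix(np.c_[x,np.cross(u,x),u]).as_quat()
def wcam():
    p=np.array(arm.read_tool_pos());Rt=Rn.from_quat(arm.read_eef_rot()).as_matrix()
    i=camera_info("wrist");T=np.array(i["T_tool_cam"]);Rc=Rt@T[:3,:3];o=p+Rt@T[:3,3]
    return dict(i,R=Rc.T,t=-Rc.T@o)
E
python3 - <<'E'
from h import *
c=camera_info("top")
f=lambda l:np.array([(190+x/3.13,150+y/3.13) for x,y in l])
caps=ray(f([(69,98),(243,98),(246,272),(66,272)]),c,.088);print("caps",caps.round(3).tolist(),caps.mean(0))
th=ray(f([(294,98),(292,138)]),c,.002);tk=ray(f([(395,104),(392,147)]),c,.02)
print("thin",th.round(3).tolist(),"thick",tk.round(3).tolist())
u=(th.mean(0)-tk.mean(0))[:2];print("len",np.linalg.norm(u),np.degrees(np.arctan2(u[1],u[0])))
u/=np.linalg.norm(u);w=(th.mean(0)+tk.mean(0))/2
P=np.r_[w[:2]-.07*u,.30]
q=ori(u);j=arm.ik(P,q);print(P,q,j)
if j is not None:
    arm.move_gripper(0.2); arm.movep(P,q)
    wc=wcam();im=snapshot("wrist");cv2.imwrite("pics/w1.png",im);cv2.imwrite("pics/w1v.png",cv2.resize(im,(800,600),interpolation=cv2.INTER_CUBIC))
    np.savez("w1.npz",**wc);print(arm.read_time(),arm.read_tool_pos(),arm.read_joint_positions(),arm.read_ft_force())
E
```

```text
caps [[0.605, 0.153, 0.088], [0.608, -0.047, 0.088], [0.408, -0.051, 0.088], [0.405, 0.148, 0.088]] [0.50675338 0.0509626  0.088     ]
thin [[0.633, -0.112, 0.002], [0.582, -0.11, 0.002]] thick [[0.622, -0.233, 0.02], [0.568, -0.228, 0.02]]
len 0.1197759422962253 84.0837507528925
[ 0.59409016 -0.24023868  0.3       ] [-0.47353072  0.5251368   0.47353072  0.5251368 ] [-0.19715708  0.84380354  1.13313181  1.4772693  -0.77476684  1.31479071
 -2.24165868]
4.2167 [ 0.59449706 -0.23945438  0.29983244] [-0.19801735  0.84387707  1.13241485  1.47706019 -0.77483399  1.31485597
 -2.24162311] [ 0.3127592  -0.57352321  0.37999341]
```

View pics/w1v.png

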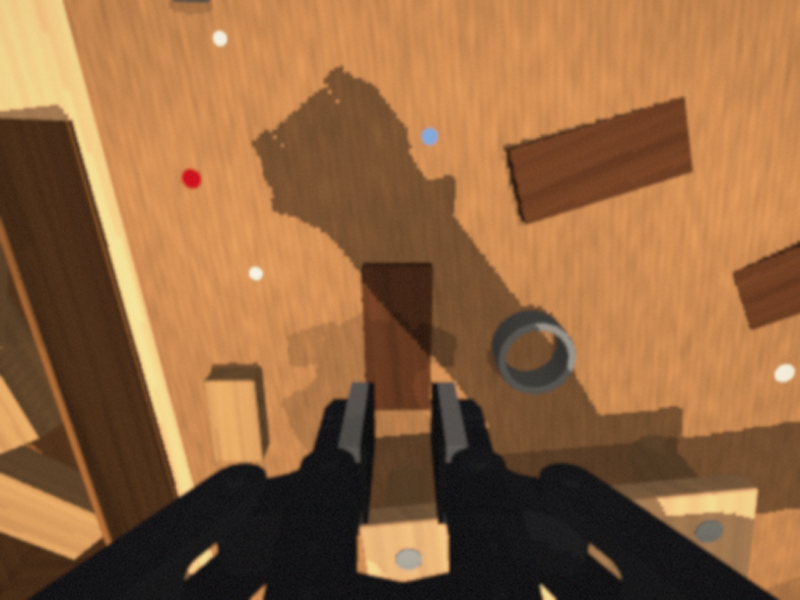

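The wrist view shows the wedge with thick end at row 262 (cols 362–433) and thin end at row 408. The stand caps are at (408,558) and (709,530). I'll compute the fine positions.

```bash
python3 - <<'E'
from h import *
c=dict(np.load("w1.npz"));s=.64
tk=ray(np.array([(362,263),(433,263)])*s,c,.02);th=ray(np.array([(368,409),(431,408)])*s,c,.002)
cap=ray(np.array([(408,558),(709,530)])*s,c,.088)
print("thick",tk.round(4).tolist(),"thin",th.round(4).tolist());print("caps",cap.round(4).tolist(),np.linalg.norm(cap[0]-cap[1]))
d=(th.mean(0)-tk.mean(0))[:2];L=np.linalg.norm(d);u=d/L;print(L,np.degrees(np.arctan2(u[1],u[0])))
n=np.array([-u[1],u[0]]);r=cap[0][:2]-th.mean(0)[:2]
print("foot from thin: along",r@u,"lateral(left)",r@n, "dir angle to foot from wedge origin",np.degrees(np.arctan2(*(cap[0][:2]-(th+tk).mean(0)[:2]/2)[::-1])) )
sd=cap[0]-cap[1];print("stand yaw from cap line (short->-x cap)",np.degrees(np.arctan2(sd[1],sd[0])))
E
```

```text
thick [[0.6213, -0.2377, 0.02], [0.573, -0.2328, 0.02]] thin [[0.6333, -0.1153, 0.002], [0.5836, -0.1111, 0.002]]
caps [[0.6091, -0.048, 0.088], [0.4089, -0.0508, 0.088]] 0.2001418565431648
0.12253464493103018 84.7112246405842
foot from thin: along 0.06501223795583934 lateral(left) 0.0053941454606602265 dir angle to foot from wedge origin 87.15717865816312
stand yaw from cap line (short->-x cap) 0.8050469111537345
```

```bash
cat > push.py <<'E'
from h import *
foot=np.array([.609,-.048]);tk=np.array([.597,-.235]);a0,a1=84.7,87.5
U=lambda a:np.array([np.cos(np.radians(a)),np.sin(np.radians(a))])
end=foot-.0895*U(a1);L=np.linalg.norm(end-tk)
def pose(s):
    f=min(max(s/L,0),1.5);a=a0+(a1-a0)*min(f,1);d=(end-tk)/L
    p=tk+d*s if s>0 else tk+U(a0)*s
    return np.r_[p-.011*U(a),.081],ori(U(a)),U(a)
def F(u,n=5):
    v=[]
    for _ in range(n): v.append(np.array(arm.read_ft_force()));arm.pause(.02)
    v=np.mean(v,0);return -v[:2]@u,v
E
python3 - <<'E'
from push import *
p,q,u=pose(-.03)
arm.movep([p[0],p[1],.15],q);arm.line_to(p,.15);arm.pause(.2)
b,v=F(u,10);print("base",b,v,arm.read_tool_pos(),p,arm.read_time(),L)
s=-.03
while s<L-.012:
    s+=.01;p,q,u=pose(s);arm.line_to(p,.06,q);f,_=F(u,2);print(round(s,3),round(f-b,2),np.array(arm.read_tool_pos()).round(4))
    if f-b>2.5: print("early");break
np.save("b.npy",[b,s]);arm.pause(.1)
wc=wcam();im=snapshot("wrist");cv2.imwrite("pics/w2.png",im);np.savez("w2.npz",**wc)
cv2.imwrite("pics/w2v.png",np.hstack([cv2.resize(im,(400,300)),cv2.resize(snapshot("scene")[170:260,190:310],(400,300),interpolation=cv2.INTER_CUBIC)]))
print(arm.read_time())
E
```

```text
base -0.09958451503468357 [-0.23935761  0.12221663  0.14007574] [ 0.5934278  -0.27595292  0.08163514] [ 0.59321281 -0.27582471  0.081     ] 5.8583 0.09792044952373191
-0.02 0.63 [ 0.5944 -0.2652  0.0809]
-0.01 -0.39 [ 0.5952 -0.2555  0.0809]
0.0 -0.18 [ 0.5962 -0.2455  0.0809]
0.01 0.63 [ 0.597  -0.2355  0.0809]
0.02 0.2 [ 0.5979 -0.2255  0.0809]
0.03 0.31 [ 0.5988 -0.2155  0.0809]
0.04 0.11 [ 0.5996 -0.2055  0.0809]
0.05 -0.48 [ 0.6005 -0.1956  0.0809]
0.06 0.17 [ 0.6014 -0.1856  0.0809]
0.07 0.14 [ 0.6023 -0.1757  0.0809]
0.08 0.82 [ 0.6031 -0.1657  0.0809]
0.09 0.49 [ 0.604  -0.1557  0.0809]
10.2583
```

View pics/w2v.png

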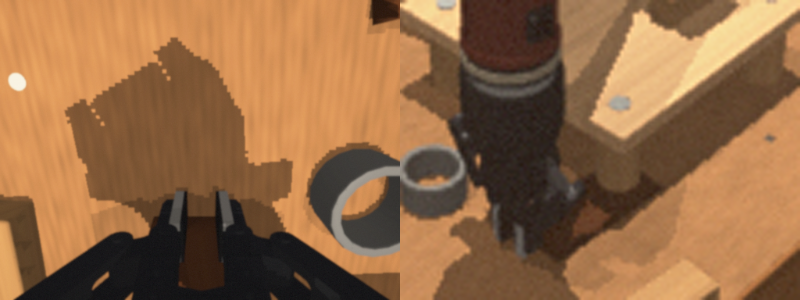

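The wedge is pushed square in front of the fingers and its thin end is already under the short foot's side. I'll creep in with averaged force readings.

```bash
python3 - <<'E'
from push import *
b,s=np.load("b.npy");F(U(87),3);b0=b
for i in range(24):
    s+=.001;p,q,u=pose(s);arm.line_to(p,.02,q);f,v=F(u,8)
    print(round(s,4),round(f-b,2),v.round(2),np.array(arm.read_tool_pos()).round(4))
    if f-b>2.3:
        f,v=F(u,10);print(" again",round(f-b,2))
        if f-b>3.2:break
np.save("b.npy",[b,s]);print(arm.read_time())
cv2.imwrite("pics/top3.png",snapshot("top"))
E
```

```text
0.091 0.08 [ 0.18  0.01 -0.2 ] [ 0.604  -0.1553  0.081 ]
0.092 -0.03 [ 0.35  0.11 -0.33] [ 0.6041 -0.1543  0.081 ]
0.093 0.06 [0.05 0.04 0.12] [ 0.6042 -0.1533  0.081 ]
0.094 0.02 [-0.14  0.08  0.34] [ 0.6043 -0.1522  0.081 ]
0.095 0.09 [ 0.29 -0.01 -0.19] [ 0.6044 -0.1512  0.081 ]
0.096 0.24 [ 0.14 -0.15  0.02] [ 0.6045 -0.1502  0.081 ]
0.097 0.26 [-0.28 -0.15 -0.03] [ 0.6045 -0.1493  0.081 ]
0.098 0.43 [ 0.1  -0.33 -0.02] [ 0.6046 -0.1484  0.081 ]
0.099 1.75 [-0.22 -1.64 -0.4 ] [ 0.6046 -0.1478  0.081 ]
0.1 4.48 [-0.22 -4.38 -1.01] [ 0.6046 -0.1473  0.0811]
 again 4.98
14.3083
```

Force rose from about 0.4 to 5 N right at the predicted travel (thin edge 47 mm past the near rim), so it is snug. I'll back off and check the stand and wedge from above.

```bash
python3 - <<'E'
from push import *
b,s=np.load("b.npy");p,q,u=pose(s)
back=p-np.r_[u*.05,0];arm.line_to(back,.1);arm.line_to(back+[0,0,.15],.2);arm.move_gripper(0.0)
up=np.r_[foot-.12*u,.30];arm.movep(up,q);arm.pause(.2)
wc=wcam();im=snapshot("wrist");cv2.imwrite("pics/w3.png",im);np.savez("w3.npz",**wc)
cv2.imwrite("pics/w3v.png",cv2.resize(im,(800,600),interpolation=cv2.INTER_CUBIC))
cv2.imwrite("pics/s3.png",snapshot("scene"));print(arm.read_time(),arm.read_tool_pos())
E
```

```text
16.9167 [ 0.60337137 -0.16802548  0.29889337]
```

View pics/w3v.png

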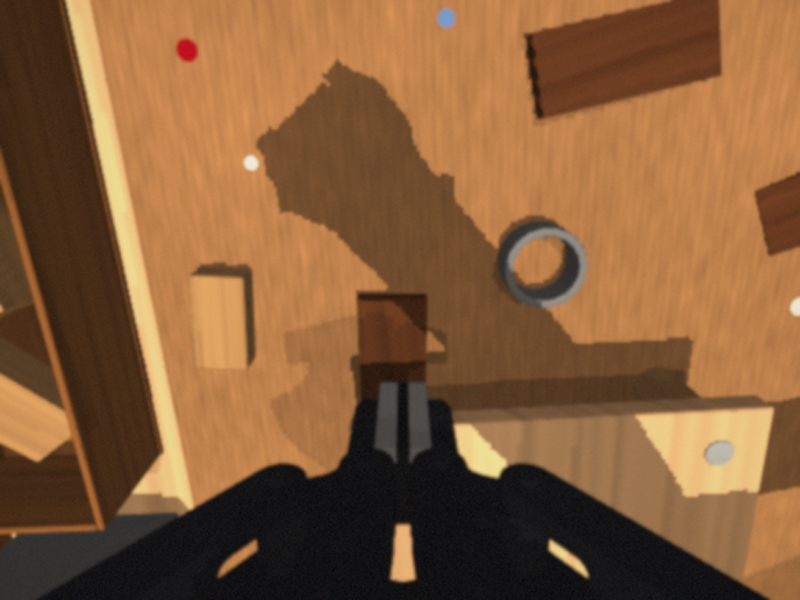

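The wedge is now under the stand edge with its thick end at row 294 (cols 358–427). The far cap is at (719,453). I'll measure these, then press down in force-guarded steps.

```bash
python3 - <<'E'
from push import *
c=dict(np.load("w3.npz"))
tk3=ray(np.array([(358,294),(427,294)])*.64,c,.02);print("thick",tk3.round(4).tolist(),tk3.mean(0),"exp",end)
print("cap-x",ray(np.array([(719,453)])*.64,c,.088))
q=ori(U(87.5));arm.movep([foot[0],foot[1],.20],q);arm.line_to([foot[0],foot[1],.170],.08);arm.pause(.2)
b=np.mean([np.array(arm.read_ft_force()) for _ in range(1)],0);v=[]
for _ in range(10): v.append(np.array(arm.read_ft_force()));arm.pause(.02)
b=np.mean(v,0);z=.170;print("base",b)
while z>.150:
    z-=.001;arm.line_to([foot[0],foot[1],z],.02);v=[]
    for _ in range(6): v.append(np.array(arm.read_ft_force()));arm.pause(.02)
    f=np.mean(v,0)-b
    if f[2]>.8:print(round(z,4),f.round(2),np.array(arm.read_tool_pos()).round(4))
    if f[2]>6.5:break
np.savez("press.npz",b=b,z=z);print(z,arm.read_time())
E
```

```text
thick [[0.6334, -0.1429, 0.02], [0.5854, -0.1407, 0.02]] [ 0.60941008 -0.14182443  0.02      ] exp [ 0.60509606 -0.13741482]
cap-x [[ 0.40916822 -0.04985369  0.088     ]]
base [0.06228043 0.03232762 0.08841014]
0.16 [-1.61  1.2   5.69] [ 0.6091 -0.0481  0.1608]
0.159 [-3.06  1.92  9.88] [ 0.6091 -0.0481  0.1607]
0.159 22.325
```

Contact came at TCP z 0.161, so the tips are at 88 mm: the stand top is at full height and didn't sink under 9.9 N. I'll trim out the sideways load, check stability and look.

```bash
python3 - <<'E'
from push import *
d=np.load("press.npz");b=d["b"];z=float(d["z"]);x=foot.copy()
def rd(n=10):
    v=[]
    for _ in range(n): v.append(np.array(arm.read_ft_force()));arm.pause(.02)
    return np.mean(v,0)-b
f=rd();print(f.round(2))
for k in range(4):
    if np.hypot(*f[:2])<1.2 and 8.8<f[2]<11: break
    x=x+np.clip(f[:2]*.00015,-.0004,.0004); z-=np.clip((10-f[2])*.0002,-.0006,.0006)
    arm.line_to([x[0],x[1],z],.01);f=rd();print(x,round(z,4),f.round(2),np.array(arm.read_tool_pos()).round(4))
arm.pause(1);f=rd();print("after 1s",f.round(2),np.array(arm.read_tool_pos()).round(4),arm.read_time())
t=snapshot("top");s=snapshot("scene");cv2.imwrite("pics/t4.png",t);cv2.imwrite("pics/s4.png",s)
t0=cv2.imread("pics/top.png");s0=cv2.imread("pics/scene.png")
g=lambda a:cv2.resize(a,(400,300),interpolation=cv2.INTER_AREA)
C=lambda a:cv2.resize(a[140:290,170:370],(400,300),interpolation=cv2.INTER_CUBIC)
D=lambda a:cv2.resize(a[120:270,180:380],(400,300),interpolation=cv2.INTER_CUBIC)
cv2.imwrite("pics/v4.png",np.vstack([np.hstack([C(t0),C(t)]),np.hstack([D(s0),D(s)])]))
E
```

```text
[-2.55  1.7   9.51]
[ 0.60861777 -0.04774537] 0.1589 [-2.16  1.33  9.  ] [ 0.609  -0.0481  0.1607]
[ 0.60829316 -0.04754594] 0.1587 [-1.72  1.2   9.67] [ 0.609  -0.048   0.1607]
[ 0.60803541 -0.04736611] 0.1586 [-1.47  0.88  9.31] [ 0.6089 -0.048   0.1607]
[ 0.6078142  -0.04723347] 0.1585 [-0.96  0.89  9.42] [ 0.6088 -0.048   0.1607]
after 1s [-1.28  0.77  9.51] [ 0.6088 -0.048   0.1607] 25.325
```

View pics/v4.png

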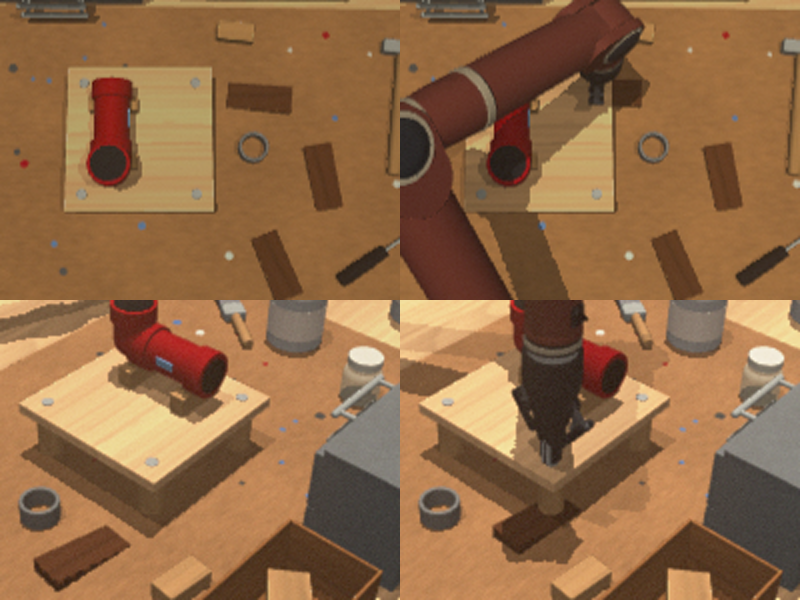

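Before and after match: the stand, coupling, offcut and look-alikes haven't moved, the wedge is under the short foot, and the tips are on the corner cap at a steady 9.5 N. Handing in.

```bash
python3 -c "
from station import arm,ticket
print(arm.read_ft_force(),arm.read_time());ticket.finish_job()"
```

```text
[-1.39099234  1.3085976   9.6343464 ] 25.425
the job is handed in; nothing more can be done
```

The job is done and handed in at 25.4 s. The wedge sits under the short foot, and the fingertips are still pressing on the corner above it.

- **Wedge:** I took the farthest of the three look-alikes and pushed it about 95 mm over the bench with the outside of the fingers. The push force stayed near zero, then rose to about 5 N within roughly 2 mm of the predicted snug position, and I stopped there.
- **Press:** The fingertips press on the screw cap with about 9.5 N. This stayed steady over a second, and the contact height held at 88 mm, so the stand did not sink or rock.
- **Surroundings:** The before and after pictures show no visible movement of the stand or of the other things in the crops. The stand cap I re-measured after the push had shifted by less than the 2 mm calibration error.

Two checks were not perfect:
- **Wedge position:** The wrist picture put the wedge's thick end about 4 mm short of, and 4 mm to one side of, the planned position. I trusted the force reading for how snug it is; the sideways offset still leaves the foot on the wedge.
- **Sideways force:** A force of about 1.5 to 2 N remained while pressing, so the press is not purely straight down.

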